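Lock the bench hold-down with the long T-key

ROBOT

A 6-joint arm with a two-finger parallel gripper is mounted at the origin on the work surface; the furniture and walls round the work are solid. World frame = base frame: x ahead of the robot, y to its left, z up, the work surface at z = 0. Lengths are in m, angles in rad, forces in N, time in s.
With the tool pointing down it reaches from about 0.3 to 0.775 m from the base axis. Payload 14.6 kg.
Tool frame: the origin (TCP) lies midway between the tips of the shut fingers; the grasp point (between the pads) lies 19 mm behind it (arm.tcp_to_grasp is the distance from the TCP to the grasp point, in m); x points along the fingers, y is the direction in which the jaws open and shut, and the axes are right-handed (so a half turn about x gives the same grasp; the last joint's range is limited). The gripper opens to 94 mm and grips with 3 to 60 N. Pads are 16 mm wide; open, the fingers measure 119 mm over their backs; the gripper's body (75 mm by 177 mm) begins 78 mm behind the grasp point.
Start: joints at [-1.251, 0.3, 1.521, -0, 1.321, -0.067], TCP at [0.207, -0.509, 0.205] pointing down, gripper open.
Joint ranges: [-3.03, 3.03], [-0.79, 2.21], [0.23, 2.52], [-1.04, 4.18], [0, 3.07], [-2.55, 2.55]. Speed limits (rad/s): [2.22, 2.22, 2.57, 3.14, 3.14, 3.14].

INTERFACE

Orientations are given as a unit quaternion [w, x, y, z].
In Python, from bench import arm gives the robot as it stands.
- The arm moves only by the shell command python3 -m pendant 'ROWS'. ROWS is JSON, a list that holds one entry, the list of rows, each a list of 7 numbers: the shift along the world's x, y, z in units of 30 mm (1.0 is 30 mm), then the turn, a rotation vector about the world's x, y, z in units of 5 degrees (1.0 is 5 degrees), then the gripper's target within -1 to 1 (shut at 1, half-way at 0, fully open at -1). In form: [[[x, y, z, rx, ry, rz, fingers], ...]]. A call has 1 to 5 rows; each row shifts and turns the commanded pose from where the row before left it; what a row does not reach is not made up. A row lasts 1/8 s, in which the tool goes at most 62.5 mm and 10.7 degrees, less where a joint would pass 70% of its speed; a pose out of reach is approached as far as the arm can. A call is refused whole if a number of a shift passes 1 or a number of a turn 1, either way. A call with a gripper value outside its range is refused whole. The fingers move at their own pace and stop on an object; the grip force is fixed at half the most. Time passes only in rows, so rows that do not move let the fingers close. It gives the time, the measured TCP pose, the force and the opening at its end, in the units of the state.
- arm.observe(): the state, without advancing time (a new reading comes with each control period).
- arm.grab_frame(name): name is "side" or "top" or "wrist"; returns a dict with "img" (480x640x3 uint8, red, green, blue), "mtx" (3x3 intrinsics, pixels), "extrinsics" (4x4, takes a point from camera to world coordinates). Camera axes: x right, y down, z forward; pixel columns grow to the right and rows downward; lengths in m; the calibration is good to about 2 mm. A picture is of the moment at which its call begins. There is no depth.
- arm.hand_in(): hands the job in, once; it reports no verdict.
Trained networks look in the newest picture that a camera, given by its name, has taken for a name from the list of things; names that differ only in an ending like _2 or _b are one class to them, and where a whole thing is asked for, a point or a joint stands for the part that bears it (a point fixed in the world has none). Each returns a list of dicts, best first, with "conf" (0 to 1); they miss things now and then, are a little off and sometimes report something else, mostly with a low value. They report only what shows in the picture. A call takes as long as a camera call.
- arm.outline_of(thing, camera): "mask" (480x640 bool, what is visible of it) and "extent" ([left, top, width, height] in pixels, round what is visible of it).
The state is a dict: "time": time; "joint_pos": joint angles; "qvel": joint speeds; "joint_torque": joint torques, N m; "tcp_pos": TCP position; "tool_rot": TCP orientation; "contact_force": force on the tool from outside, world axes, zero at the start; "wrist_torque": the same for the moment, N m; "grip_width": finger opening in m.
Only numpy, scipy, OpenCV 4.12 (cv2) and the standard library are available. Lean on these libraries where they do the work, as an engineer would, in place of code of your own. Each camera call takes 0.05 s, during which the arm holds its last target.

TASK

Lock the hold-down on the bench: take the long T-key from the wooden rack, lower it down the tube until its socket sits fully over the square stem at the bottom, and turn it clockwise (seen from above) to the stop, so that the clamp finger swings over the aluminium strip. Let go and leave the key standing in the tube; leave the short key in the rack.

Things in the scene. Friction and masses are not known exactly. Their poses are not given: they have to be found in the camera images.
- long_key_grip (a point): Long steel T-key, 0.3 kg, upright in either pocket (24 mm deep) of a wooden rack 32 mm high. Point: centre of its crossbar, 140 mm above the rim of the socket at its foot. Crossbar 110 mm along x, 14 mm thick along y (grip its middle), 22 mm high; z up the 16 mm shank. Square socket 37 mm outside, 29 mm inside, 36 mm deep, sides parallel to x and y.
- short_key_grip (a point): The short T-key in the rack's other pocket, 110 mm from the long one: same crossbar and socket, but its crossbar centre (this point) is only 70 mm above the rim. Too short to reach the stem; leave it alone.
- shaft_mouth (a point): Centre of the open top of the hold-down's upright grey tube, 130 mm above the bench; z up, x and y parallel to its square base plate (140 mm, fixed). Bore 72 mm, flared to 88 mm at the mouth; flat floor 92 mm below this point. With the key fully down its rim stands on that floor and its crossbar centre is 48 mm above this point. The strip lies on the plate at -x, +y.
- stem (a joint): Square steel stem on the tube's axis, 24 mm wide, tapered to 8 mm at its top, 62 mm below the mouth. Value: rad clockwise from above; 0 = sides parallel to the base plate, stop at 1.05; starts 0 to 0.15. Friction 0.06 N m, stays where left. The loose socket turns 0.24 rad before it drives the stem. The clamp finger below is part of it: near -x at the start, over the strip at the stop.

How it is judged:
By the outcome, as a careful person would: the job done as asked, in the order asked, and still so for the second after the job is handed in, with the robot touching nothing.
It also fails if it takes over 45 s, if anything falls off the work surface, if the arm or the gripper's body presses on something with over 40 N, if the wrist force passes 120 N, or if a joint passes its speed limit or range.

## Working session

There is one attempt and no reset: what is moved stays moved. The work goes in short steps, Python scripts to look and compute and a shell command to move; the robot and the scene stay as the last step left them, time stands still between calls to the robot, and variables do not carry over. Pictures are saved under pics/ and viewed, and the job is handed in when it is done.

```bash
mkdir -p pics; ls
python3 - <<'E'
from bench import arm
import cv2,numpy as np
print(arm.observe())
for n in ["side","top","wrist"]:
    f=arm.grab_frame(n); cv2.imwrite(f"pics/{n}0.png",f["img"][:,:,::-1]); print(n,f["mtx"].round(1).tolist(),f["extrinsics"].round(4).tolist())
    for t in ["long_key_grip","short_key_grip","shaft_mouth","stem"]:
        try: print(t,[(round(o["conf"],2),o["extent"]) for o in arm.outline_of(t,n)])
        except Exception as e: print(t,e)
E
```

```text
pics
{'time': 0.0, 'joint_pos': array([-1.25062917e+00,  3.00476951e-01,  1.52157542e+00,  2.29499862e-05,
        1.32066558e+00, -6.65966864e-02]), 'qvel': array([ 0.00120217,  0.00110817, -0.00046358, -0.00143432, -0.00028853,
        0.00057928]), 'joint_torque': array([-1.23394613e-03, -5.31811130e+01, -3.52735198e+01,  7.07580778e-02,
        2.44371418e-02, -1.32050814e-04]), 'tcp_pos': array([ 0.20738163, -0.5091332 ,  0.20488551]), 'tool_rot': array([-0.13549333, -0.69388402, -0.13628464,  0.69396904]), 'contact_force': array([-0.59436529,  0.05672181, -0.21780785]), 'wrist_torque': array([-0.00100558, -0.02980286, -0.00202185]), 'grip_width': 0.09419366858406743}
side [[573.4, 0.0, 315.4], [0.0, 573.4, 237.8], [0.0, 0.0, 1.0]] [[0.9925, -0.0688, 0.1014, 0.3468], [-0.1221, -0.4827, 0.8672, -0.6764], [-0.0107, -0.8731, -0.4875, 0.5624], [0.0, 0.0, 0.0, 1.0]]
long_key_grip [(0.9, [272.3, 183.8, 62.8, 71.1])]
short_key_grip [(0.87, [262.5, 194.4, 56.4, 33.2])]
shaft_mouth [(0.61, [287.5, 307.7, 118.5, 141.9]), (0.53, [296.7, 395.0, 23.8, 16.6])]
stem [(0.54, [296.4, 395.0, 20.9, 15.7])]
top [[622.9, 0.0, 326.7], [0.0, 622.9, 237.5], [0.0, 0.0, 1.0]] [[0.0142, -0.9917, 0.1276, 0.275], [-0.9997, -0.0165, -0.0174, 0.1154], [0.0194, -0.1274, -0.9917, 1.4036], [0.0, 0.0, 0.0, 1.0]]
long_key_grip [(0.93, [250.0, 215.3, 22.9, 50.9])]
short_key_grip [(0.58, [203.5, 219.6, 21.9, 54.3])]
shaft_mouth [(0.61, [378.8, 211.1, 79.1, 67.6])]
stem [(0.71, [417.5, 240.7, 23.3, 28.0])]
wrist [[402.4, 0.0, 319.6], [0.0, 402.4, 243.9], [0.0, 0.0, 1.0]] [[0.3766, -0.8935, -0.2445, 0.2774], [-0.9264, -0.3633, -0.0991, -0.4785], [-0.0002, 0.2638, -0.9646, 0.3849], [0.0, 0.0, 0.0, 1.0]]
long_key_grip []
short_key_grip []
shaft_mouth []
stem []
```

View pics/side0.png

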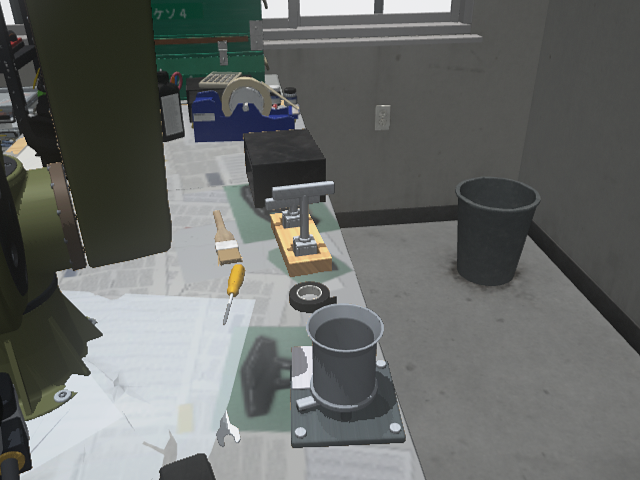

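View pics/top0.png

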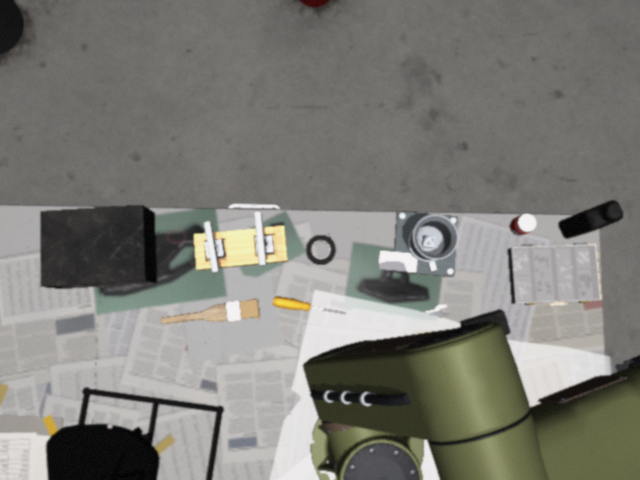

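```bash
cat > h.py <<'E'
from bench import arm
import cv2,numpy as np
def ray(f,u,v):
    K,E=f["mtx"],f["extrinsics"]; d=E[:3,:3]@np.linalg.solve(K,[u,v,1.]); return E[:3,3],d
def atz(f,u,v,z):
    o,d=ray(f,u,v); return o+d*(z-o[2])/d[2]
def proj(f,p):
    E=f["extrinsics"]; q=E[:3,:3].T@(np.asarray(p,float)-E[:3,3]); q=f["mtx"]@q; return q[:2]/q[2]
def crop(f,x0,y0,w,h,s,name,pts=()):
    im=f["img"][:,:,::-1].copy()[y0:y0+h,x0:x0+w]; im=cv2.resize(im,None,fx=s,fy=s,interpolation=cv2.INTER_CUBIC)
    for p in pts:
        q=proj(f,p); cv2.circle(im,(int((q[0]-x0+.5)*s),int((q[1]-y0+.5)*s)),2,(0,0,255),-1)
    cv2.imwrite(name,im)
E
python3 - <<'E'
from h import *
t=arm.grab_frame("top")
crop(t,180,195,110,85,7,"pics/topkey.png"); crop(t,370,200,110,85,7,"pics/toptube.png")
o=arm.outline_of("long_key_grip","top")
if o:
    m=o[0]["mask"]; r=cv2.minAreaRect(np.argwhere(m)[:,::-1].astype(np.float32)); print(r)
for p in [(261,238)]: print(atz(t,*p,.159))
print(atz(t,432,238,.13))
s=arm.grab_frame("side")
crop(s,250,170,100,110,5,"pics/sidekey.png"); crop(s,280,295,140,160,3.5,"pics/sidetube.png")
E
```

```text
((263.7541809082031, 237.87054443359375), (54.24362564086914, 18.12715721130371), 88.02507019042969)
[0.43202321 0.22576566 0.159     ]
[ 0.44155974 -0.12467688  0.13      ]
```

View pics/topkey.png

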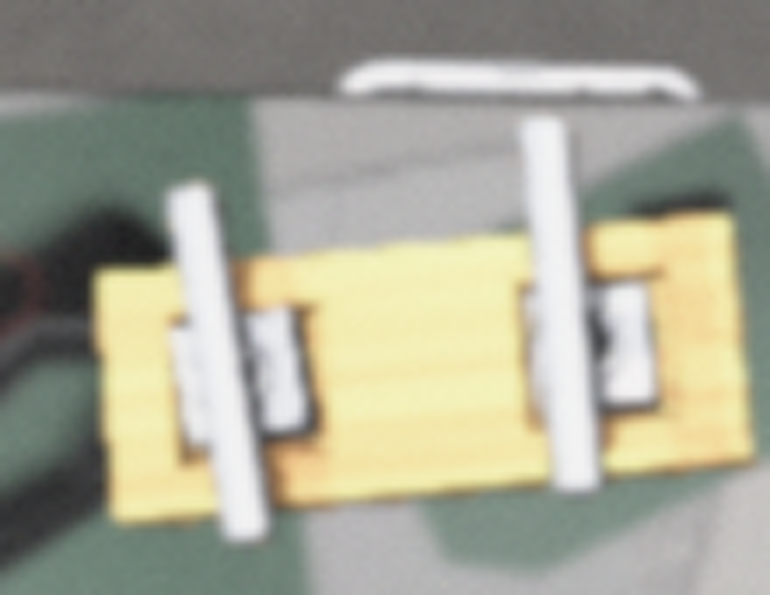

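View pics/toptube.png

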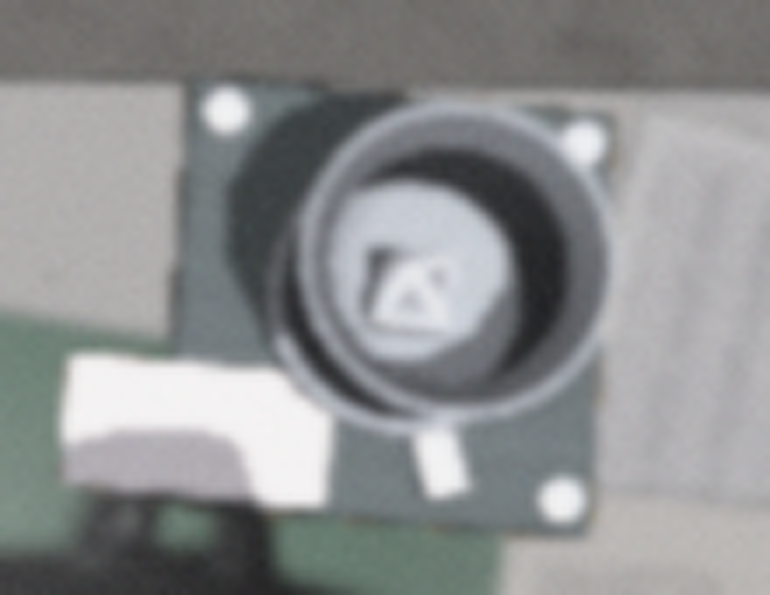

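View pics/sidekey.png

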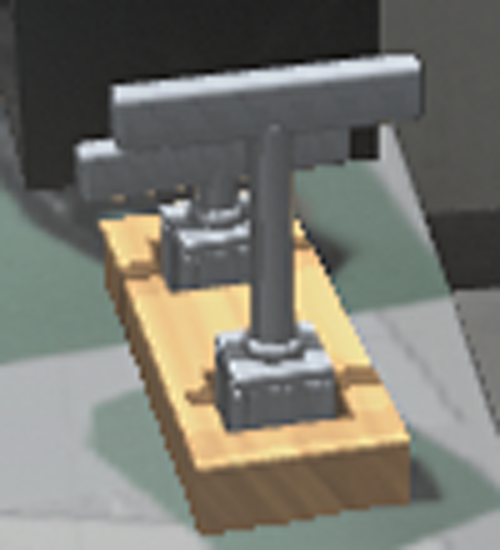

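View pics/sidetube.png

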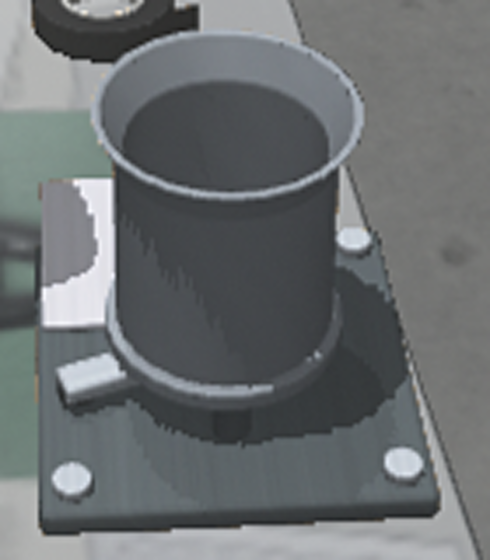

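Run:
```python
from h import *
from scipy.spatial.transform import Rotation as R
t=arm.grab_frame("top"); s=arm.grab_frame("side")
px=lambda u,v,x0,y0,k:((u+.5)/k-.5+x0,(v+.5)/k-.5+y0)
T=lambda u,v,z:atz(t,*px(u,v,180,195,7),z)
a,b=T(577,489,.159),T(543,120,.159); print("long",a,b,(a+b)/2,np.linalg.norm(a-b),np.degrees(np.arctan2(*(b-a)[[1,0]])))
U=lambda u,v,z:atz(t,*px(u,v,370,200,7),z)
print("mouth", U(455,262,.13), U(300,262,.13)-U(610,262,.13))
B=[U(226,110,.018),U(585,143,.018),U(562,499,.018)]
print(B,"yaw",np.degrees(np.arctan2((B[1]-B[2])[1],(B[1]-B[2])[0])),np.degrees(np.arctan2(-(B[1]-B[0])[0]*-1,-(B[1]-B[0])[1])), "ctr",(B[0]+B[2])/2)
S=lambda u,v,z:atz(s,*px(u,v,250,170,5),z)
# bar top edge near: ends top-left (113,87)-(420,57)
print("side long top",S(113,88,.159),S(420,57,.159))
V=lambda u,v,z:atz(s,*px(u,v,280,295,3.5),z)
print("side mouth", V(228,115,.13), V(95,115,.13), V(362,115,.13),V(228,32,.13),V(228,198,.13))
q=arm.observe()["tool_rot"]; r=R.from_quat(q,scalar_first=True).as_matrix(); print(r.round(3))
for n in("mouth",): pass
```

```text
long [0.37879189 0.22229971 0.159     ] [0.48543983 0.2350245  0.159     ] [0.43211586 0.22866211 0.159     ] 0.10740439202765775 6.8041295076230055
mouth [ 0.4437351  -0.13003091  0.13      ] [-0.00153362  0.09194912  0.        ]
[array([ 0.50681341, -0.07785483,  0.018     ]), array([ 0.49803678, -0.19404607,  0.018     ]), array([ 0.38277686, -0.18531205,  0.018     ])] yaw -4.3334060837638 -4.319696624587583 ctr [ 0.44479514 -0.13158344  0.018     ]
side long top [0.37908197 0.22853153 0.159     ] [0.48730223 0.23934498 0.159     ]
side mouth [ 0.44481679 -0.13269157  0.13      ] [ 0.39934868 -0.12646857  0.13      ] [ 0.49052263 -0.13894711  0.13      ] [ 0.45291867 -0.08466767  0.13      ] [ 0.43760038 -0.17546676  0.13      ]
[[ 0.     0.377 -0.926]
 [-0.    -0.926 -0.377]
 [-1.     0.    -0.   ]]
```

```bash
python3 -m pendant '[[[0.23,0.74,0.4,0,0,1,-1],[0.23,0.74,0.4,0,0,1,-1],[0.23,0.74,0.4,0,0,1,-1],[0.23,0.74,0.4,0,0,1,-1],[0.23,0.74,0.2,0,0,1,-1]]]'
python3 -m pendant '[[[0.23,0.74,0,0,0,1,-1],[0.23,0.74,0,0,0,1,-1],[0.23,0.74,0,0,0,1,-1],[0.23,0.74,0,0,0,1,-1],[0.23,0.74,0,0,0,1,-1]]]'
```

```text
time: 1.62
tcp_pos: [0.2422, -0.3977, 0.2601]
tool_rot: [0.284, 0.648, 0.283, -0.648]
contact_force: [1.2, 0.6, 0.9]
grip_width: 0.0938
time: 2.25
tcp_pos: [0.2766, -0.2866, 0.2596]
tool_rot: [0.417, 0.571, 0.417, -0.571]
contact_force: [-0.2, -0.4, -0.1]
grip_width: 0.0941
```

```bash
python3 -m pendant '[[[0.23,0.74,0,0,0,1,-1],[0.23,0.74,0,0,0,1,-1],[0.23,0.74,0,0,0,1,-1],[0.23,0.74,0,0,0,1,-1],[0.23,0.74,0,0,0,1,-1]]]'
python3 -m pendant '[[[0.23,0.74,0,0,0,1,-1],[0.23,0.74,0,0,0,1,-1],[0.23,0.74,0,0,0,1,-1],[0.23,0.74,0,0,0,1,-1],[0.23,0.74,0,0,0,1,-1]]]'
python3 -m pendant '[[[0.23,0.74,0,0,0,1,-1],[0.23,0.74,0,0,0,1,-1],[0.23,0.74,0,0,0,1,-1],[0.23,0.74,0,0,0,1,-1],[0.23,0.74,0,0,0,1,-1]]]'
python3 -m pendant '[[[0.23,0.74,0,0,0,1,-1],[0.23,0.74,0,0,0,1,-1],[0.23,0.74,0,0,0,1,-1],[0.23,0.74,0,0,0,1,-1],[0.23,0.74,0,0,0,1,-1]]]'
python3 - <<'E'
from h import *
from scipy.spatial.transform import Rotation as R
o=arm.observe();r=R.from_quat(o["tool_rot"],scalar_first=True).as_matrix();print(o["joint_pos"],o["tcp_pos"],np.degrees(np.arctan2(r[1,1],r[0,1])))
w=arm.grab_frame("wrist");cv2.imwrite("pics/w1.png",w["img"][:,:,::-1])
for n in("long_key_grip","short_key_grip"): print([(q["conf"],q["extent"]) for q in arm.outline_of(n,"wrist")])
E
```

```text
time: 2.88
tcp_pos: [0.3111, -0.1756, 0.2596]
tool_rot: [0.531, 0.467, 0.531, -0.467]
contact_force: [-0.5, 0.2, -0.4]
grip_width: 0.0939
time: 3.5
tcp_pos: [0.3456, -0.0646, 0.2596]
tool_rot: [0.62, 0.341, 0.619, -0.341]
contact_force: [-0.8, -1.0, 0.1]
grip_width: 0.0943
time: 4.12
tcp_pos: [0.3801, 0.0464, 0.2596]
tool_rot: [0.679, 0.199, 0.678, -0.199]
contact_force: [0.1, -0.7, 0.1]
grip_width: 0.0941
time: 4.75
tcp_pos: [0.4146, 0.1574, 0.2595]
tool_rot: [0.706, 0.047, 0.705, -0.047]
contact_force: [0.0, -0.1, 0.1]
grip_width: 0.0939
[ 2.80255825e-01  1.78897571e-02  1.72095288e+00  7.78674104e-06
  1.40253329e+00 -1.15672886e+00] [0.4146335  0.15743261 0.25952599] 82.3330836115774
[(0.82, [370.8, 178.1, 71.9, 111.4])]
[(0.58, [471.6, 140.8, 74.2, 121.4])]
```

View pics/w1.png

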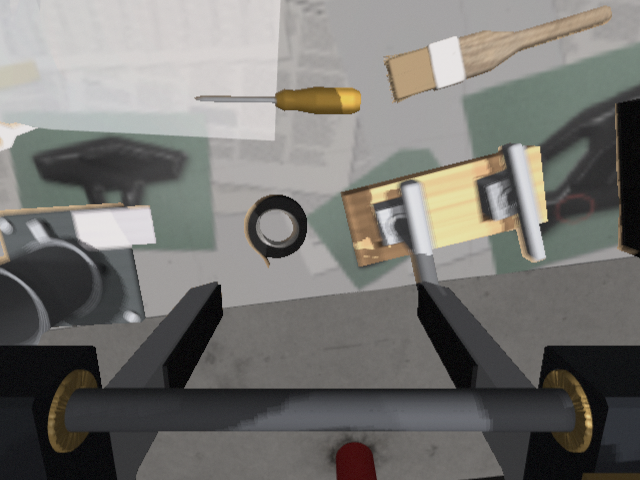

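```bash
python3 -m pendant '[[[0.2,0.8,0,0,0,1,-1],[0.2,0.8,0,0,0,1,-1],[0.19,0.75,0,0,0,0.85,-1],[0,0,0,0,0,0,-1]]]'
python3 - <<'E'
from h import *
from scipy.spatial.transform import Rotation as R
o=arm.observe();r=R.from_quat(o["tool_rot"],scalar_first=True).as_matrix();print(o["joint_pos"],o["tcp_pos"],np.degrees(np.arctan2(r[1,1],r[0,1])))
w=arm.grab_frame("wrist");cv2.imwrite("pics/w2.png",w["img"][:,:,::-1])
s=arm.grab_frame("side");cv2.imwrite("pics/s2.png",s["img"][:,:,::-1])
p=proj(w,o["tcp_pos"]);print(p,proj(w,[.4322,.228,.159]))
for n in("long_key_grip",):
  for q in arm.outline_of(n,"wrist"): print(q["conf"],q["extent"],cv2.minAreaRect(np.argwhere(q["mask"])[:,::-1].astype(np.float32)))
E
```

```text
time: 5.4
tcp_pos: [0.4321, 0.227, 0.2593]
tool_rot: [0.706, -0.039, 0.706, 0.039]
contact_force: [0.0, -1.2, -0.0]
grip_width: 0.0939
[ 4.08765187e-01  1.22372108e-01  1.60992802e+00 -1.16987744e-04
  1.40974633e+00 -1.27291027e+00] [0.43211959 0.22703068 0.25926588] 96.35398502904789
[315.39651614 300.97958484] [318.15360878 245.71084288]
0.71 [304.6, 167.3, 39.8, 148.2] ((323.5, 241.0), (146.0, 37.0), 90.0)
```

View pics/w2.png

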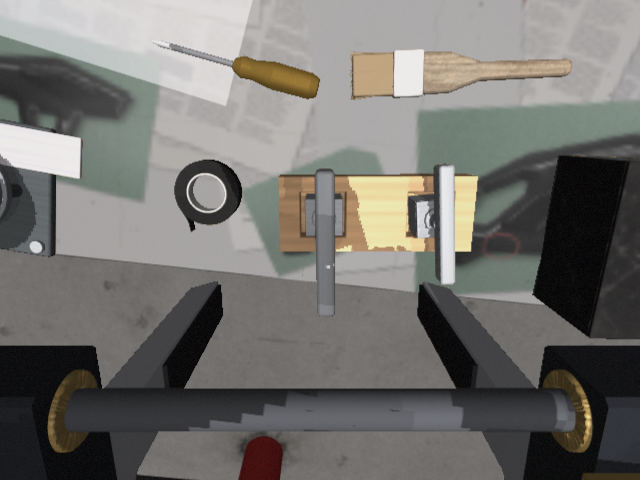

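View pics/s2.png

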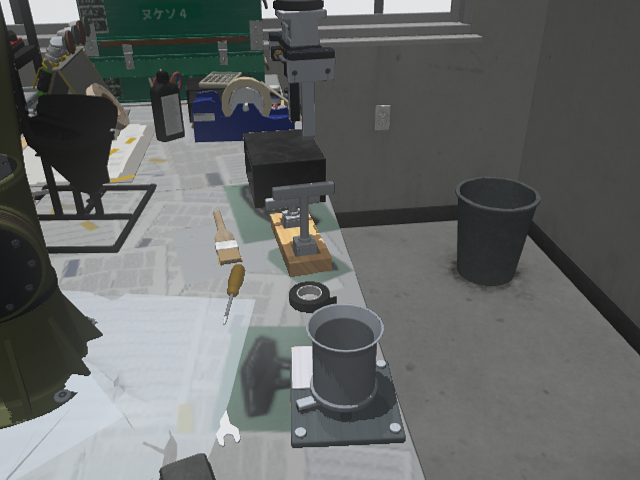

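Run:
```python
from h import *
w=arm.grab_frame("wrist");t=arm.grab_frame("top");s=arm.grab_frame("side")
print(atz(w,325,169,.159),atz(w,326,316,.159),atz(w,325.5,242.5,.159))
crop(w,270,150,110,180,3,"pics/w2c.png",[(.4322,.228,.159)])
c=np.array([.4322,.2285,.159]);d=np.array([np.cos(.113),np.sin(.113),0]);n=np.array([-d[1],d[0],0])
P=[c+a*.055*d+b*.007*n for a in(-1,0,1) for b in(-1,1)]
crop(s,250,170,100,110,5,"pics/sidekey2.png",P);crop(t,220,195,80,85,7,"pics/topkey2.png",P)
a=cv2.imread("pics/sidekey2.png");b=cv2.imread("pics/topkey2.png");b=cv2.resize(b,(518,550));c=cv2.resize(cv2.imread("pics/w2c.png"),(330,550))[:,60:260];a=a[:,:];a=a[:,60:]
cv2.imwrite("pics/cmp.png",np.hstack([a,b[:,120:],c])[:, :800])
```

```text
[0.37741219 0.22590894 0.159     ] [0.48660561 0.23895569 0.159     ] [0.42929232 0.23210773 0.159     ]
```

View pics/cmp.png

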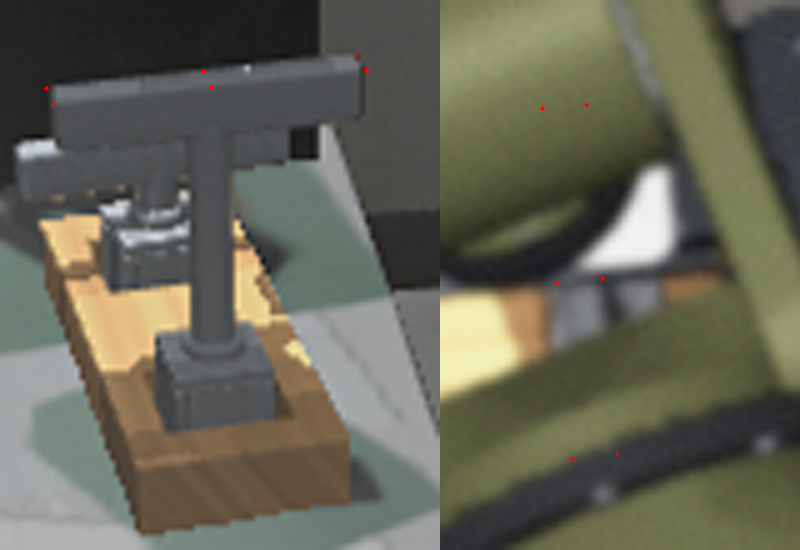

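```bash
python3 -m pendant '[[[0,0.08,-0.9,0,0,0,-1],[0,0,-0.9,0,0,0,-1],[0,0,-0.9,0,0,0,-1],[0,0,-0.9,0,0,0,-1],[0,0,-0.74,0,0,0,-1]]]'
python3 -m pendant '[[[0,0,0,0,0,0,0],[0,0,0,0,0,0,0],[0,0,0,0,0,0,0.4],[0,0,0,0,0,0,0.6],[0,0,0,0,0,0,1]]]'
python3 -m pendant '[[[0,0,0,0,0,0,1],[0,0,0,0,0,0,1],[0,0,0,0,0,0,1]]]'
python3 - <<'E'
from h import *
w=arm.grab_frame("wrist");cv2.imwrite("pics/w3.png",w["img"][:,:,::-1])
s=arm.grab_frame("side");crop(s,200,100,200,200,3,"pics/s3.png")
print(arm.observe()["wrist_torque"])
E
```

```text
time: 6.32
tcp_pos: [0.432, 0.229, 0.1284]
tool_rot: [0.706, -0.039, 0.706, 0.039]
contact_force: [-1.1, 0.6, -0.2]
grip_width: 0.094
time: 6.95
tcp_pos: [0.4323, 0.2296, 0.1295]
tool_rot: [0.706, -0.04, 0.706, 0.04]
contact_force: [0.4, 0.5, -0.3]
grip_width: 0.0472
time: 7.32
tcp_pos: [0.4322, 0.2296, 0.1292]
tool_rot: [0.706, -0.04, 0.706, 0.04]
contact_force: [-0.2, 0.5, -0.4]
grip_width: 0.0175
[ 0.17917648 -0.08032213  0.02744832]
```

View pics/w3.png

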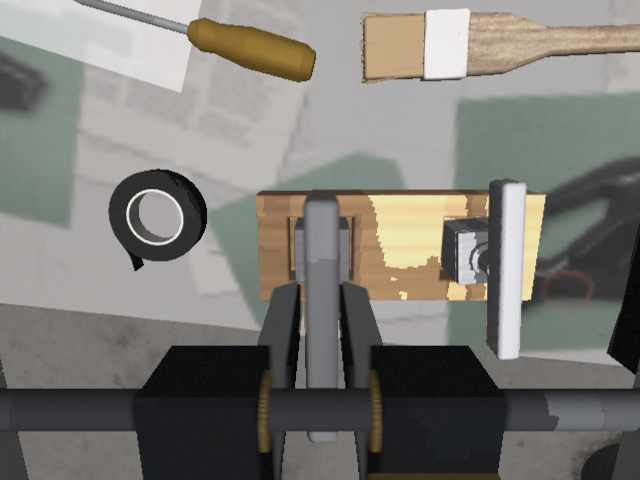

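View pics/s3.png

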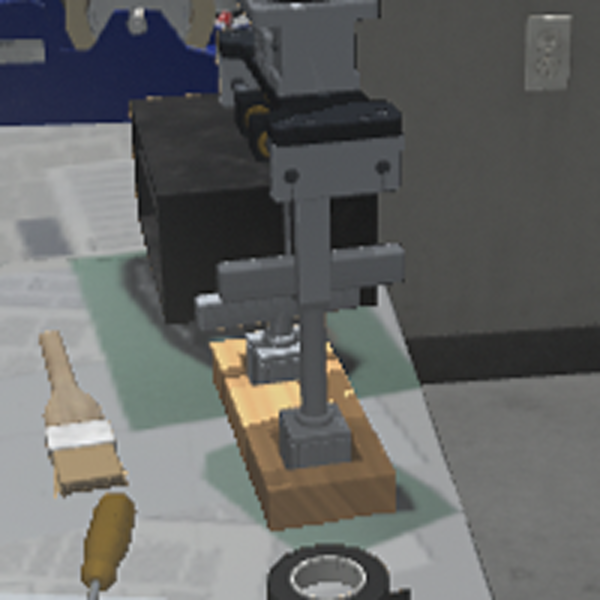

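```bash
python3 -m pendant '[[[0,0,0,0,0,0,1],[0,0,0,0,0,0,1],[0,0,0,0,0,0,1]]]'
python3 -m pendant '[[[0,0,0.3,0,0,0,1],[0,0,0.6,0,0,0,1],[0,0,0.8,0,0,0,1],[0,0,0.9,0,0,0,1],[0,0,0.9,0,0,0,1]]]'
python3 -m pendant '[[[0,0,0.9,0,0,0,1],[0,0,0.8,0,0,0,1],[0,0,0.3,0,0,0,1],[0,0,0,0,0,0,1]]]'
python3 - <<'E'
from h import *
s=arm.grab_frame("side");crop(s,200,70,200,200,3,"pics/s4.png")
t=arm.grab_frame("top");cv2.imwrite("pics/t4.png",t["img"][:,:,::-1])
print(arm.observe()["wrist_torque"])
E
```

```text
time: 7.8
tcp_pos: [0.4322, 0.2296, 0.1293]
tool_rot: [0.706, -0.04, 0.706, 0.04]
contact_force: [-0.0, 1.0, -0.3]
grip_width: 0.0148
time: 8.43
tcp_pos: [0.432, 0.2294, 0.2355]
tool_rot: [0.706, -0.04, 0.706, 0.039]
contact_force: [0.4, 0.9, -2.2]
grip_width: 0.0147
time: 8.93
tcp_pos: [0.4321, 0.2295, 0.2942]
tool_rot: [0.706, -0.04, 0.706, 0.04]
contact_force: [0.6, 0.3, -2.8]
grip_width: 0.015
[ 0.0057793  -0.14695609 -0.01001802]
```

View pics/s4.png

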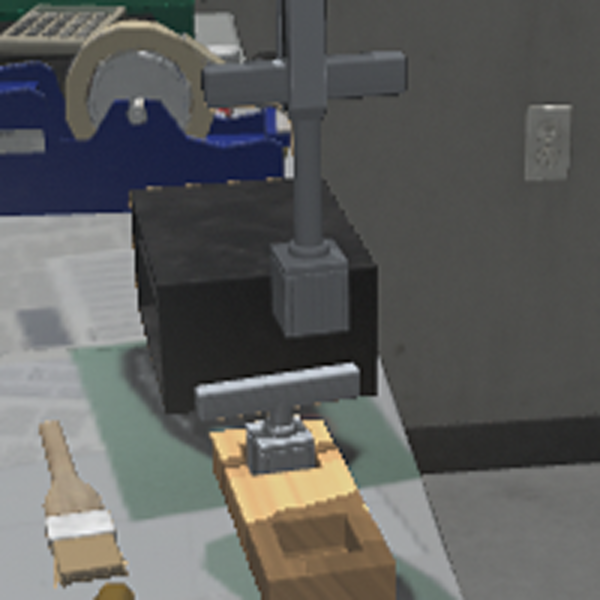

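```bash
python3 -m pendant '[[[0.03,-0.5,0,0,0,-0.2,1],[0.03,-0.9,0,0,0,-0.2,1],[0.03,-1,0,0,0,-0.2,1],[0.03,-1,0,0,0,-0.2,1],[0.03,-1,0,0,0,-0.2,1]]]'
python3 -m pendant '[[[0.03,-1,0,0,0,-0.2,1],[0.03,-1,0,0,0,-0.2,1],[0.03,-1,0,0,0,-0.2,1],[0.03,-1,0,0,0,-0.2,1],[0.03,-1,0,0,0,-0.2,1]]]'
python3 -m pendant '[[[0.03,-1,0,0,0,-0.2,1],[0.03,-0.8,0,0,0,-0.2,1],[0.03,-0.5,0,0,0,-0.2,1],[0.03,-0.32,0,0,0,-0.2,1],[0,0,0,0,0,-0.2,1]]]'
python3 -m pendant '[[[0,0,0,0,0,0,1],[0,0,0,0,0,0,1]]]'
python3 - <<'E'
from h import *
from scipy.spatial.transform import Rotation as R
o=arm.observe();r=R.from_quat(o["tool_rot"],scalar_first=True).as_matrix();c=o["tcp_pos"];yw=np.arctan2(r[1,1],r[0,1])-np.pi/2
print(o["joint_pos"],c,np.degrees(yw),r.round(3))
d=np.array([np.cos(yw),np.sin(yw),0]);n=np.array([-d[1],d[0],0]);z=np.array([0,0,1])
rim=c+(.019-.14)*z
P=[rim+.0185*(a*d+b*n)+h*z for a in(-1,1) for b in(-1,1) for h in(0,)]+[c+.019*z+.055*a*d+.007*b*n+.011*k*z for a in(-1,1) for b in(-1,1) for k in(-1,1)]
M=np.array([.4443,-.131,.13]);P+=[M+.044*np.array([np.cos(q),np.sin(q),0]) for q in np.linspace(0,6.28,25)]
P+=[np.array([.4443,-.131,.068])]
s=arm.grab_frame("side");crop(s,260,200,160,260,2.3,"pics/s5.png",P);
t=arm.grab_frame("top");crop(t,370,180,110,110,5,"pics/t5.png",P)
w=arm.grab_frame("wrist");cv2.imwrite("pics/w5.png",w["img"][:,:,::-1])
E
```

```text
time: 9.65
tcp_pos: [0.4363, 0.0958, 0.2938]
tool_rot: [0.707, -0.008, 0.707, 0.008]
contact_force: [-0.3, 0.5, -3.9]
grip_width: 0.0151
time: 10.28
tcp_pos: [0.4406, -0.0541, 0.2938]
tool_rot: [0.707, 0.023, 0.707, -0.023]
contact_force: [0.1, 0.2, -2.2]
grip_width: 0.0148
time: 10.9
tcp_pos: [0.4447, -0.1312, 0.2941]
tool_rot: [0.705, 0.054, 0.705, -0.053]
contact_force: [0.4, 0.3, -2.7]
grip_width: 0.0151
time: 11.15
tcp_pos: [0.4448, -0.1306, 0.2943]
tool_rot: [0.705, 0.053, 0.705, -0.053]
contact_force: [-0.1, -0.7, -3.2]
grip_width: 0.0152
[-3.64621061e-01  4.69182316e-02  1.61167357e+00  1.90655923e-05
  1.48288803e+00 -1.78638159e+00] [ 0.44478938 -0.13058977  0.29431769] -8.539218077325064 [[ 0.     0.148  0.989]
 [-0.     0.989 -0.148]
 [-1.    -0.     0.   ]]
```

View pics/s5.png

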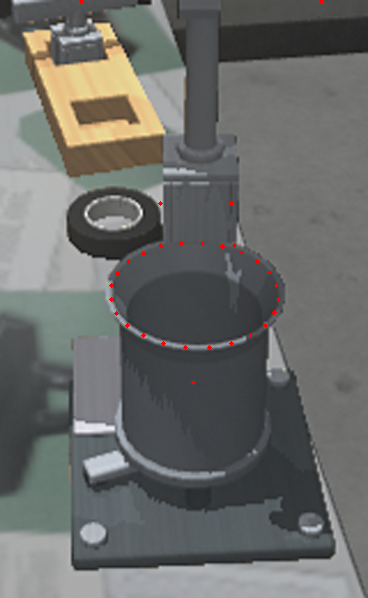

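View pics/t5.png

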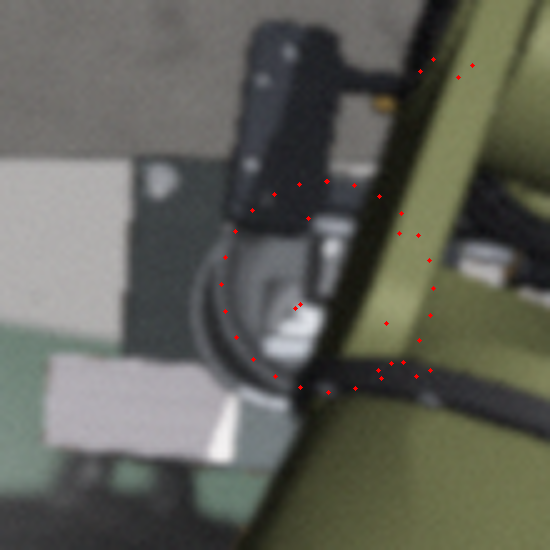

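View pics/w5.png

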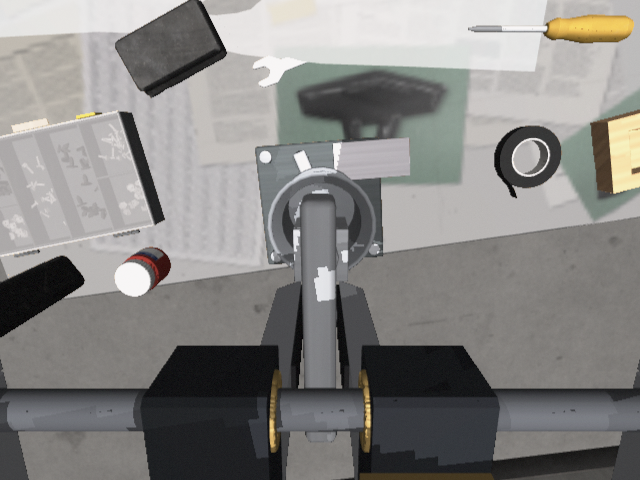

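Run:
```python
from h import *
w=arm.grab_frame("wrist");c=arm.observe()["tcp_pos"];yw=np.radians(-8.54);d=np.array([np.cos(yw),np.sin(yw),0]);n=np.array([-d[1],d[0],0]);z=np.array([0,0,1])
M=np.array([.4443,-.131,.13])
P=[c+.019*z+.055*a*d+.007*b*n+.011*k*z for a in(-1,1) for b in(-1,1) for k in(-1,1)]+[M+.044*np.array([np.cos(q),np.sin(q),0]) for q in np.linspace(0,6.28,40)]
P+=[c-(.121-.04)*z+.0185*(a*d+b*n) for a in(-1,1) for b in(-1,1)]
crop(w,240,140,160,150,5,"pics/w5c.png",P)
```

```text
(no output)
```

View pics/w5c.png

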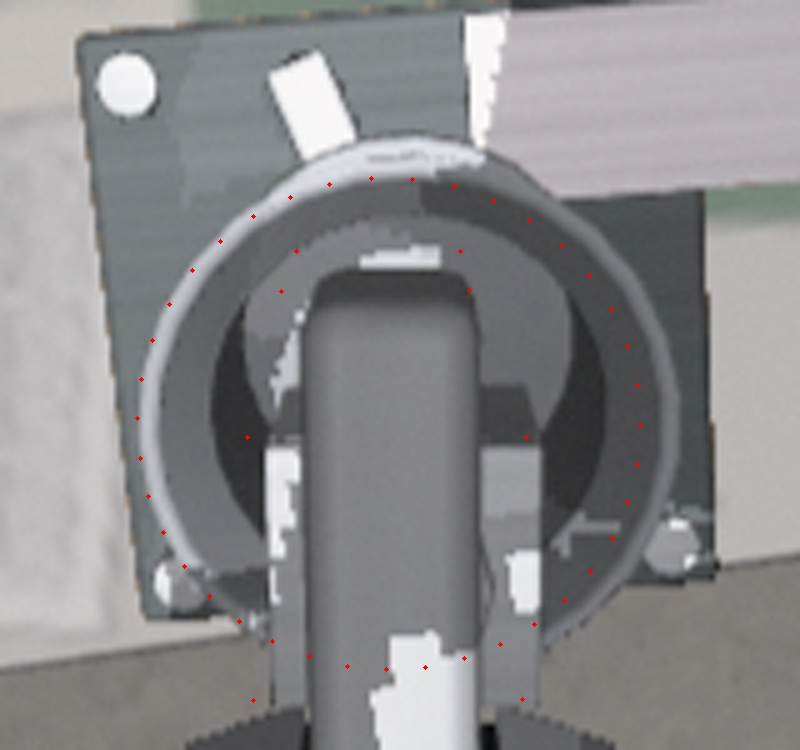

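```bash
python3 -m pendant '[[[-0.05,0.02,-0.5,0,0,0,1],[0,0,-0.8,0,0,0,1],[0,0,-0.8,0,0,0,1],[0,0,-0.6,0,0,0,1],[0,0,-0.3,0,0,0,1]]]'
python3 -m pendant '[[[0,0,-0.2,0,0,0,1],[0,0,-0.2,0,0,0,1],[0,0,-0.2,0,0,0,1]]]'
python3 -m pendant '[[[0,0,-0.2,0,0,0,1],[0,0,-0.2,0,0,0,1]]]'
```

```text
time: 11.98
tcp_pos: [0.4427, -0.1302, 0.2027]
tool_rot: [0.705, 0.053, 0.706, -0.053]
contact_force: [0.6, 0.3, -2.6]
grip_width: 0.015
time: 12.35
tcp_pos: [0.4434, -0.1305, 0.1861]
tool_rot: [0.705, 0.053, 0.705, -0.053]
contact_force: [0.5, -0.1, -2.8]
grip_width: 0.0146
time: 12.6
tcp_pos: [0.4433, -0.1305, 0.1739]
tool_rot: [0.705, 0.053, 0.705, -0.053]
contact_force: [-0.3, -0.1, -2.5]
grip_width: 0.0154
```

```bash
python3 -m pendant '[[[0,0,-0.15,0,0,0,1],[0,0,-0.15,0,0,0,1],[0,0,-0.12,0,0,0,1],[0,0,0,0,0,0,1]]]'
python3 -m pendant '[[[0,0,-0.06,0,0,0,1],[0,0,0,0,0,0,1]]]'
python3 -c "
from bench import arm
o=arm.observe();print(o['contact_force'],o['wrist_torque'],o['tcp_pos'])"
```

```text
time: 13.1
tcp_pos: [0.4432, -0.1304, 0.1614]
tool_rot: [0.705, 0.053, 0.705, -0.053]
contact_force: [1.1, -0.2, -3.1]
grip_width: 0.0154
time: 13.35
tcp_pos: [0.4432, -0.1305, 0.1598]
tool_rot: [0.705, 0.053, 0.705, -0.053]
contact_force: [0.1, 1.0, -2.3]
grip_width: 0.015
[ 0.13296875  1.0098362  -2.27382462] [ 0.06712318 -0.18010299 -0.03906191] [ 0.44324889 -0.13045591  0.15982569]
```

```bash
python3 -m pendant '[[[0,0,-0.03,0,0,0,1],[0,0,0,0,0,0,1]]]'; python3 -m pendant '[[[0,0,-0.03,0,0,0,1],[0,0,0,0,0,0,1]]]'
python3 - <<'E'
from h import *
s=arm.grab_frame("side");crop(s,260,200,160,260,2.3,"pics/s6.png")
E
```

```text
time: 13.6
tcp_pos: [0.4434, -0.1305, 0.1592]
tool_rot: [0.705, 0.053, 0.705, -0.053]
contact_force: [-0.9, 0.7, 0.2]
grip_width: 0.015
time: 13.85
tcp_pos: [0.4439, -0.1306, 0.1591]
tool_rot: [0.706, 0.053, 0.704, -0.053]
contact_force: [-0.4, 1.5, 8.3]
grip_width: 0.0148
```

View pics/s6.png

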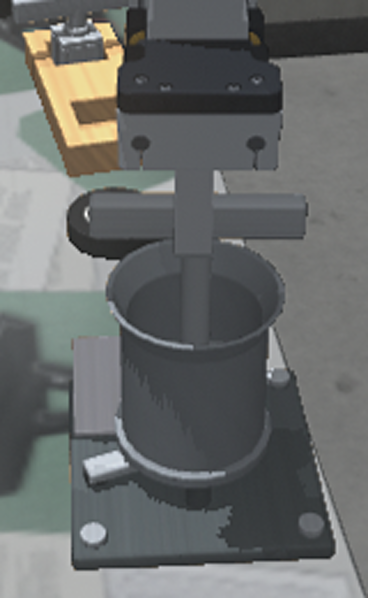

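```bash
python3 -m pendant '[[[0,0,0.02,0,0,-0.5,1],[0,0,0,0,0,-1,1],[0,0,0,0,0,-1,1],[0,0,0,0,0,-1,1],[0,0,0,0,0,-1,1]]]'
python3 -m pendant '[[[0,0,0,0,0,-1,1],[0,0,0,0,0,-1,1],[0,0,0,0,0,-1,1],[0,0,0,0,0,-1,1],[0,0,0,0,0,0,1]]]'
python3 - <<'E'
from h import *
o=arm.observe();print(o['contact_force'],o['wrist_torque'],o['tcp_pos'],o['joint_pos'])
s=arm.grab_frame("side");crop(s,260,200,160,260,2.3,"pics/s7.png")
E
```

```text
time: 14.52
tcp_pos: [0.4437, -0.1303, 0.1593]
tool_rot: [0.681, 0.191, 0.681, -0.19]
contact_force: [0.3, 3.5, 4.5]
grip_width: 0.0152
time: 15.15
tcp_pos: [0.4438, -0.1302, 0.1593]
tool_rot: [0.638, 0.306, 0.637, -0.305]
contact_force: [0.6, 2.7, 4.6]
grip_width: 0.0154
[0.58821244 2.74523265 4.61480549] [ 0.73922881 -0.31369233  0.14173286] [ 0.44379321 -0.13019675  0.15931853] [-3.65051679e-01  1.50712733e-01  1.81681111e+00  8.64354004e-04
  1.17259124e+00 -1.04358530e+00]
```

View pics/s7.png

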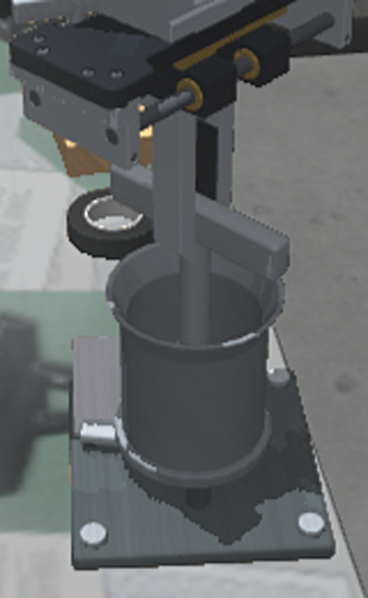

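```bash
python3 -m pendant '[[[0,0,0,0,0,-1,1],[0,0,0,0,0,-1,1],[0,0,0,0,0,-1,1],[0,0,0,0,0,-1,1],[0,0,0,0,0,0,1]]]'
python3 -c "
from bench import arm
o=arm.observe();print(o['wrist_torque'],o['joint_pos'])"
python3 -m pendant '[[[0,0,0,0,0,-0.6,1],[0,0,0,0,0,-0.5,1],[0,0,0,0,0,0,1]]]'
python3 - <<'E'
from h import *
from scipy.spatial.transform import Rotation as R
o=arm.observe();r=R.from_quat(o["tool_rot"],scalar_first=True).as_matrix();print(o['wrist_torque'],np.degrees(np.arctan2(r[1,1],r[0,1]))-90)
s=arm.grab_frame("side");crop(s,260,200,160,260,2.3,"pics/s8.png")
E
```

```text
time: 15.82
tcp_pos: [0.4439, -0.1302, 0.1594]
tool_rot: [0.576, 0.412, 0.575, -0.411]
contact_force: [0.9, 3.1, 5.2]
grip_width: 0.0149
[ 0.72435005 -0.46497286  0.14723915] [-3.65081296e-01  1.50716792e-01  1.81664088e+00  9.25906760e-04
  1.17235851e+00 -6.94503040e-01]
time: 16.2
tcp_pos: [0.444, -0.1302, 0.1594]
tool_rot: [0.555, 0.439, 0.554, -0.438]
contact_force: [0.8, 3.7, 5.1]
grip_width: 0.0151
[ 0.71533516 -0.52278399  0.20143463] -76.60589989406245
```

View pics/s8.png

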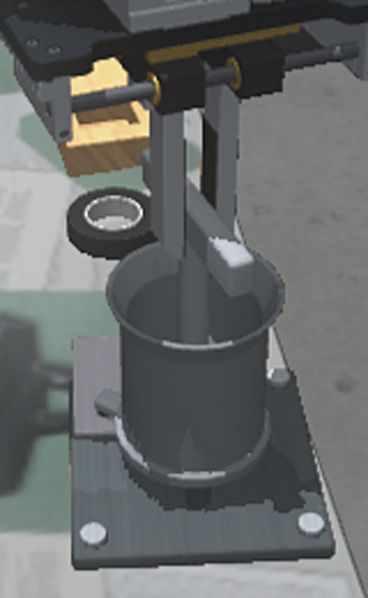

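```bash
cat > q.py <<'E'
from h import *
from scipy.spatial.transform import Rotation as R
o=arm.observe();r=R.from_quat(o["tool_rot"],scalar_first=True).as_matrix();print(o['wrist_torque'],np.degrees(np.arctan2(r[1,1],r[0,1]))-90)
E
for i in 1; do python3 -m pendant '[[[0,0,0,0,0,-0.4,1],[0,0,0,0,0,0,1]]]'; python3 q.py
python3 -m pendant '[[[0,0,0,0,0,-0.4,1],[0,0,0,0,0,0,1]]]'; python3 q.py; done
```

```text
time: 16.5
tcp_pos: [0.444, -0.1303, 0.1594]
tool_rot: [0.548, 0.448, 0.547, -0.447]
contact_force: [2.2, 3.5, 5.2]
grip_width: 0.0153
[ 0.72169904 -0.53199812  0.1968554 ] -78.59672796123768
time: 16.75
tcp_pos: [0.444, -0.1303, 0.1594]
tool_rot: [0.54, 0.458, 0.539, -0.457]
contact_force: [1.4, 3.7, 5.8]
grip_width: 0.0154
[ 0.75331524 -0.54514638  0.14197631] -80.59692744928577
```

```bash
python3 -m pendant '[[[0,0,0,0,0,-0.4,1],[0,0,0,0,0,0,1]]]'; python3 q.py
python3 -m pendant '[[[0,0,0,0,0,-0.4,1],[0,0,0,0,0,0,1]]]'; python3 q.py
```

```text
time: 17.0
tcp_pos: [0.444, -0.1303, 0.1595]
tool_rot: [0.532, 0.467, 0.531, -0.466]
contact_force: [1.8, 3.9, 5.2]
grip_width: 0.0153
[ 0.78023573 -0.54753906  0.29492395] -82.59236685028523
time: 17.25
tcp_pos: [0.4441, -0.1301, 0.1595]
tool_rot: [0.524, 0.477, 0.522, -0.475]
contact_force: [2.4, 3.7, 5.1]
grip_width: 0.0151
[ 1.07947729 -0.76766332  0.43609115] -84.5836437429212
```

```bash
python3 -m pendant '[[[0,0,0,0,0,-0.4,1],[0,0,0,0,0,0,1]]]'; python3 q.py
python3 - <<'E'
from h import *
s=arm.grab_frame("side");crop(s,260,230,160,220,2.6,"pics/s9.png")
w=arm.grab_frame("wrist");cv2.imwrite("pics/w9.png",w["img"][:,:,::-1])
E
```

```text
time: 17.5
tcp_pos: [0.4442, -0.1304, 0.1595]
tool_rot: [0.515, 0.486, 0.514, -0.484]
contact_force: [3.7, 3.1, 6.4]
grip_width: 0.0155
[ 0.81385372 -1.13147477  0.39596861] -86.6018821208714
```

View pics/s9.png

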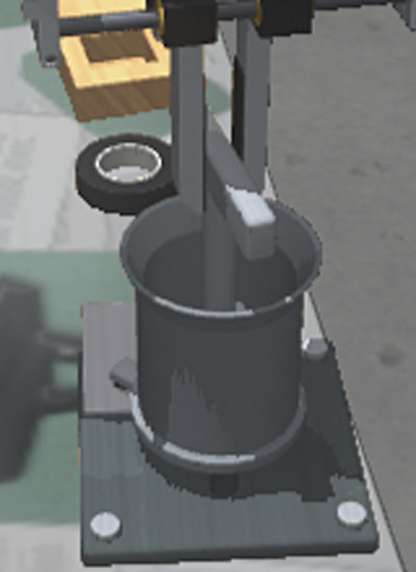

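View pics/w9.png

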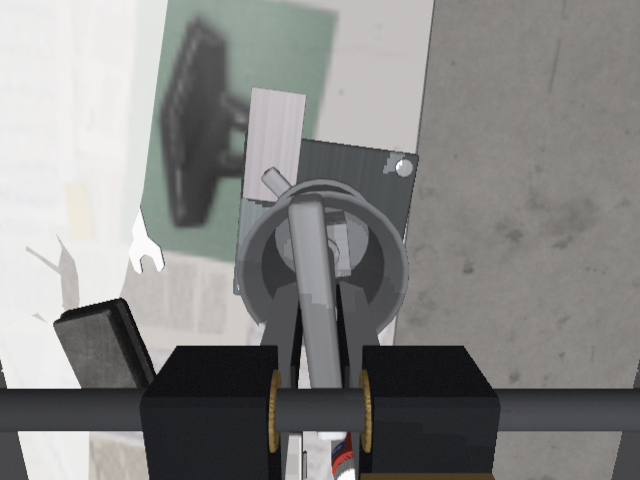

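Run:
```python
from h import *
s=arm.grab_frame("side");c=np.array([.4443,-.131])
for z in (.02,.025,.03):
  for p in [(260+90/2.3,200+466/2.3),(260+120/2.6,230+373/2.6)]:
    a=atz(s,*p,z)[:2]-c; print(z,np.linalg.norm(a),np.degrees(np.arctan2(a[1],a[0]))%360)
w=arm.grab_frame("wrist");crop(w,220,80,210,210,3.5,"pics/w10.png")
for z in(.025,.03):
  for p in[(270,175)]:
    a=atz(w,*p,z)[:2]-c; print('w',np.linalg.norm(a),np.degrees(np.arctan2(a[1],a[0]))%360)
print(atz(w,*((304,95)),.02),atz(w,305,140,.013),atz(w,418,155,.013))
```

```text
0.02 0.05862893301822119 187.41725082294616
0.02 0.06232675937007426 134.12731037846785
0.025 0.05982714841972654 192.0860545760137
0.025 0.05891501786767719 138.16234596976116
0.03 0.06140561853587381 196.5433037437086
0.03 0.05583029641649547 142.66782117398878
w 0.06241398336918866 132.14910609925707
w 0.0624244645683226 131.44041946044277
[ 0.42559692 -0.02463639  0.02      ] [ 0.42772503 -0.05717889  0.013     ] [ 0.51766472 -0.06339625  0.013     ]
```

View pics/w10.png

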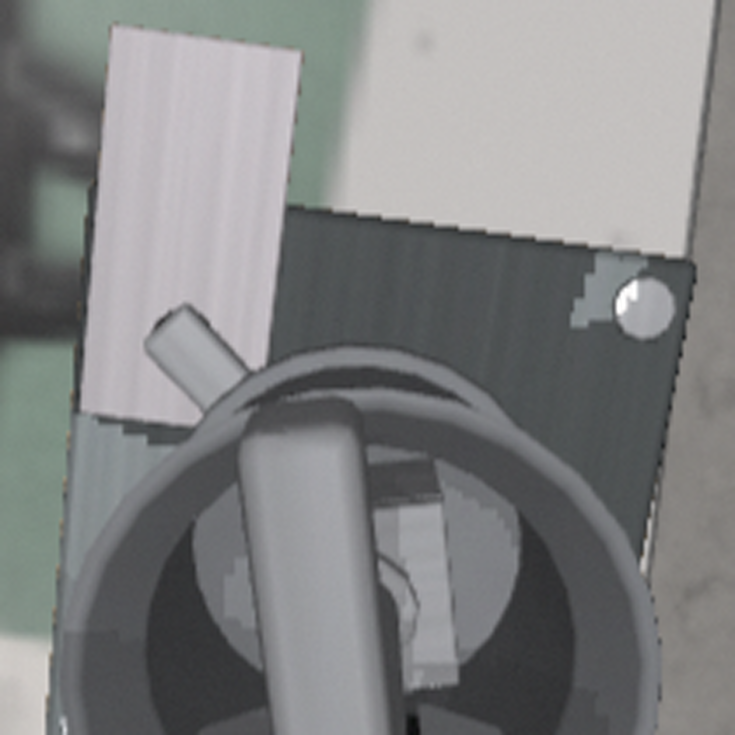

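```bash
python3 -m pendant '[[[0,0,0,0,0,-0.5,1],[0,0,0,0,0,-0.5,1],[0,0,0,0,0,0,1]]]'; python3 q.py
python3 - <<'E'
from h import *
s=arm.grab_frame("side");a=cv2.resize(s["img"][330:420,280:350,::-1],None,fx=5,fy=5)
b=cv2.imread("pics/s9.png");b=cv2.resize(b[int(100*2.6):int(190*2.6),int(20*2.6):int(90*2.6)],(350,450))
cv2.imwrite("pics/s11.png",np.hstack([b,a]))
w=arm.grab_frame("wrist");cv2.imwrite("pics/w11.png",w["img"][:,:,::-1])
E
```

```text
time: 18.08
tcp_pos: [0.4441, -0.1307, 0.1595]
tool_rot: [0.494, 0.507, 0.492, -0.506]
contact_force: [2.9, 0.4, 6.5]
grip_width: 0.0157
[ 0.09745244 -0.95359066  0.47790018] -91.59591006635726
```

View pics/s11.png

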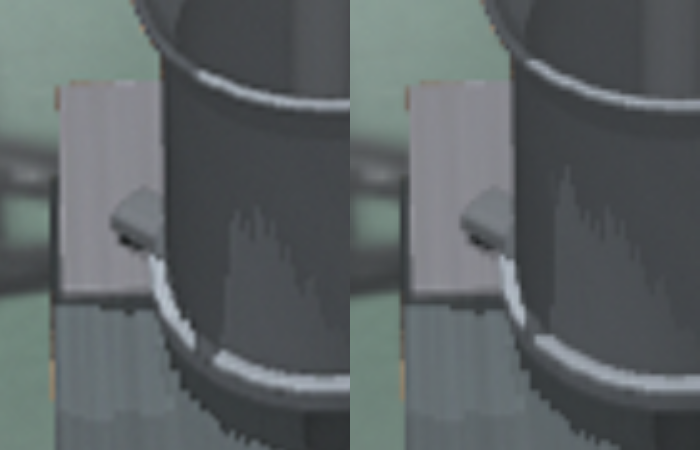

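View pics/w11.png

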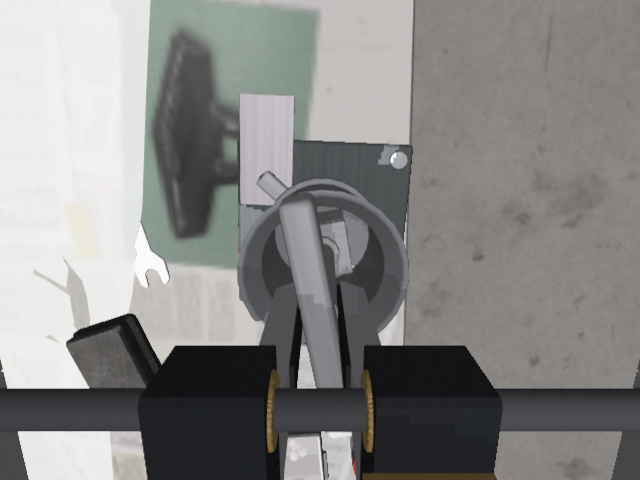

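```bash
python3 -m pendant '[[[0,0,0,0,0,0,0.6],[0,0,0,0,0,0,0.4],[0,0,0,0,0,0,0],[0,0,0,0,0,0,0],[0,0,0,0,0,0,0]]]'
python3 -m pendant '[[[0,0,0.4,0,0,0,0],[0,0,0.6,0,0,0,0],[0,0,0.8,0,0,0,0],[0,0,0.9,0,0,0,0],[0,0,0.9,0,0,0,0]]]'
python3 -m pendant '[[[-0.2,0.9,0.9,0,0,0,0],[-0.2,1,0.5,0,0,0,0],[-0.2,1,0,0,0,0,0],[-0.2,1,0,0,0,0,0],[0,1,0,0,0,0,0]]]'
python3 - <<'E'
from h import *
s=arm.grab_frame("side");crop(s,230,170,200,280,2.1,"pics/s12.png")
t=arm.grab_frame("top");crop(t,180,190,310,110,2.5,"pics/t12.png")
E
```

```text
time: 18.8
tcp_pos: [0.4432, -0.1305, 0.1586]
tool_rot: [-0.493, -0.507, -0.493, 0.507]
contact_force: [-0.6, -0.1, -0.0]
grip_width: 0.0468
time: 19.42
tcp_pos: [0.4432, -0.1304, 0.2684]
tool_rot: [0.493, 0.507, 0.493, -0.507]
contact_force: [0.2, -0.1, 0.6]
grip_width: 0.047
time: 20.05
tcp_pos: [0.4189, 0.0175, 0.3097]
tool_rot: [0.493, 0.507, 0.493, -0.507]
contact_force: [0.2, -0.3, -0.3]
grip_width: 0.0471
```

View pics/s12.png

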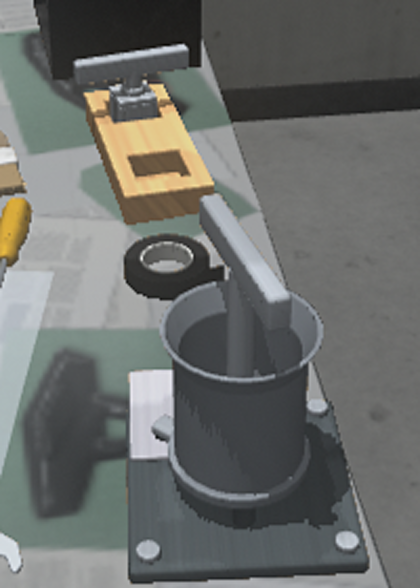

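View pics/t12.png

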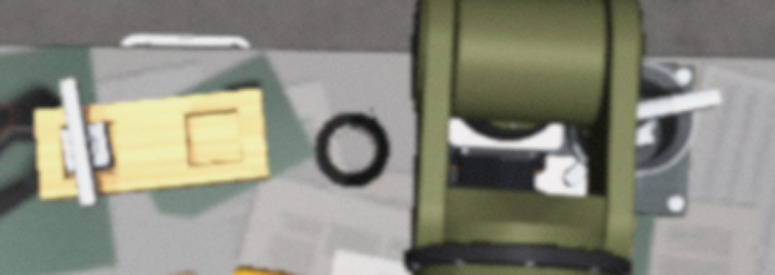

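```bash
python3 -m pendant '[[[0,0,0,0,0,0,0],[0,0,0,0,0,0,0]]]'; python3 -c "
from bench import arm
print(arm.hand_in())"
```

```text
time: 20.4
tcp_pos: [0.4193, 0.0159, 0.3088]
tool_rot: [0.493, 0.507, 0.493, -0.507]
contact_force: [0.3, 0.3, 0.1]
grip_width: 0.047
the job is handed in; nothing more can be done
None
```

The hold-down is locked: the long key is seated on the stem and turned clockwise to the stop. I handed the job in at 20.4 s, and no verdict is reported.

- **Seating:** The key touched down with the tool at z 0.159 m, the height expected for fully down. The upward force on the tool was about 8 N.
- **Stop:** The wrist moment about the vertical rose from about 0.15 to 0.48 N m. A further 5° of turning no longer moved the clamp finger; the crossbar only twisted in the pads.
- **Finger travel:** The finger turned about 54°, which fits the 51–60° possible from its start position. That angle comes from pictures and is good to a few degrees.
- **Final pictures:** After letting go, they show the key standing in the tube, the finger over the strip near its edge, and the short key still in the rack. The gripper is clear, with about zero force. I did not re-measure the key's height after release.
- **Disagreements:**
  - The wrist camera put things 3–4 mm from the other two, so I used relative offsets within one picture.
  - The torque at the stop came about 4° later than calculated.

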